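# Latch the filter holder

## Robot

A 7-joint arm with a two-finger parallel gripper is mounted at the origin on a cart in front of the work surface, level with it; the furniture and walls round the work are solid. World frame = base frame: x ahead of the robot, y to its left, z up, the work surface at z = 0. Lengths are in m, angles in rad, forces in N, time in s.
With the tool pointing down it reaches from about 0.425 to 0.825 m from the base axis. Payload 3.6 kg.
Tool frame: the origin (TCP) lies at the very end of the fingers, on their centre line; the grasp point (between the pads) lies 19 mm behind it (arm.grip_depth is the distance from the TCP to the grasp point, in m); z points along the fingers, y is the line along which they close (so a half turn about z gives the same grasp; the last joint's range is limited). The gripper opens to 85 mm and grips with 20 to 120 N. Pads are 22 mm wide; open, the fingers measure 114 mm over their backs; the gripper's body (76 mm by 85 mm) begins 54 mm behind the grasp point. The pads swing forward as they close: fully open they stand 13 mm farther back than shut.
Start: joints at [-0.026, 0.615, -0.013, 1.423, 0.008, 1.103, -0.04], TCP at [0.65, 0, 0.231] pointing down, gripper open.
Joint ranges: [-3.12, 3.12], [-0.3, 2.06], [-1.34, 1.32], [0.26, 2.42], [-1.36, 4.5], [0.01, 1.98], [-2.84, 2.84]. Speed limits (rad/s): [2.79, 2.79, 3.14, 3.14, 3.14, 3.14, 3.14].

## Interface

Orientations are given as a 3x3 rotation matrix whose columns are the frame's x, y, z axes.
In Python, from workcell import arm gives the robot as it stands.
- The arm moves only by the shell command python3 -m handwheel 'ROWS' [OPENING]. ROWS is JSON, a list of rows, each an object with "offset": the shift along the tool's x, y, z in cm, a list of three; "rot": the turn, a rotation vector about the tool's x, y, z in rad, a list of three. In form: [{"offset": [tx, ty, tz], "rot": [rx, ry, rz]}, ...]. A call has exactly 5 rows; each row shifts and turns the commanded pose from where the row before left it, along the tool's axes as they then stand; what a row does not reach is not made up. A row lasts 1/10 s, in which the tool goes at most 50 mm and 8.59 degrees, less where a joint would pass 70% of its speed; a pose out of reach is approached as far as the arm can. A call is refused whole if a number of a shift passes 5 or a number of a turn 0.15, either way. A call with a gripper value outside its range is refused whole. OPENING is the opening, from -1 (shut) to 1 (fully open), so that 0 is half open, set as the call begins (- or left out, the last holds). The fingers move at their own pace and stop on an object; the grip force is fixed at half the most. Time passes only in rows, so rows that do not move let the fingers close, or fill a call up. It gives the time, the measured TCP pose, the force, the opening and the grip force at its end, in the units of the state.
- arm.get_obs(): the state, without advancing time (a new reading comes with each control period).
- arm.get_image(name): name is "scene" or "side" or "wrist"; returns (picture, depth): 420x560x3 uint8, red, green, blue; 420x560 float32, m along the optical axis (not along the pixel's ray), 0 where there is no reading.
- arm.camera_params(name): a dict with "fx", "fy", "cx", "cy" (pixels), "cam_to_world" (4x4, takes a point from camera to world coordinates). Camera axes: x right, y up, looking along -z (the intrinsics and any distortion apply to the point x, -y, -z); pixel columns grow to the right and rows downward; lengths in m; the calibration is good to about 2 mm. A picture is of the moment at which its call begins: read the wrist's pose just before it. camera_params takes no time and is no camera call; for the wrist camera it gives the pose at the moment of the call.
- arm.close_job(): hands the job in; it is judged then, once.
The state is a dict: "time": time; "q": joint angles; "joint_velocities": joint speeds; "effort": joint torques, N m; "eef_pos": TCP position; "eef_rot": TCP orientation; "contact_force": force on the tool from outside, world axes, zero at the start; "ft_torque": the same for the moment, N m; "finger_gap": finger opening in m; "grasp_force": force on a finger pad.
Only numpy, scipy, OpenCV 4.12 (cv2) and the standard library are available. Lean on these libraries where they do the work, as an engineer would, in place of code of your own. Each camera call takes 0.05 s, during which the arm holds its last target. There are 200 camera calls.

## Task

The filter holder on the bench has been left unlatched. Take the red tab of the latch's wire bail, hook the bail's crossbar down behind the keeper on the sliding end plate, then press the red-tipped lever down past centre until it lies fully home and stays, so that the end plate is drawn in on the cassette. Feel your way gently: do not force the bail down on the keeper or slam the lever, and leave the other things on the bench where they are.

Things in the scene. Friction and masses are not known exactly. Their poses are not given: they have to be found in the camera images.
- clamp_frame: Filter holder, fixed: aluminium rail 260 x 94 x 12 mm with a white fixed block (top at z 64.5 mm), a cassette, a white sliding end plate (top at z 60 mm) and a toggle latch on top. Origin: centre of the rail's underside; x runs along the rail from the latch towards the keeper, y across, z up. The latch works in the x-z plane at y = 0.
- lever_pivot (a point): Axis of the latch lever on the fixed block (along the holder's y), 78 mm above the bench. Its axes are those of the holder.
- lever (a joint): Lever angle, rad: 0 = shut, flat, pointing along the holder's -x; 1.57 = upright; 2.3 = fully open, leaning to the keeper. Stays where left while the bail is slack. With the bail hooked it runs tight from about 1.3 rad on, takes up to about 6 N at the paddle (30 N or more would bend it), passes centre at 0.5 to 0.3 rad and is then pulled home by the bail.
- lever_paddle (a point): Middle of the outer face of the lever's red paddle (22 mm long, 28 wide, 9 thick; the lever ends 69 mm from its pivot). Lever shut: this is the top face, 58 mm from the pivot along -x and 10.5 mm above it; lever upright: it faces the keeper. Pressing on it shuts the lever.
- bail (a joint): Angle of the bail on the lever, rad; the bail's lift above the horizontal is this value minus the lever's angle. A light hinge that stays where it is left.
- bail_hinge (a point): Hinge of the bail on the lever, 20 mm from the lever's pivot and turning with the lever (lever shut: 18.8 mm to -x of the pivot and 6.8 mm below it). To carry the crossbar forward the lever must swing along, as it does by itself when the tab is held and moved.
- bail_bar (a point): Middle of the bail's steel crossbar, 7 mm thick, 44 mm long, along the holder's y, 92.5 mm from the bail's hinge. Own x points from hinge to crossbar, z up when the bail lies level. Wire and tab bend if pressed on the keeper with 25 N or more.
- bail_tab (a point): Centre of the red finger tab on the bail: 16 mm long (along the bail), 10 mm thick (across, along the holder's y: pinch it so) and 34 mm high. It lies 16 mm beyond the crossbar along the bail's own x and 13 mm along its own z. It can turn between finger pads.
- end_plate (a joint): Travel of the end plate towards the cassette, m: 0 = open, where springs (18 N per mm) hold it; the shut latch draws it in 2 to 3 mm. The keeper's height on it is adjustable and not measured: the slot's floor lies 1.5 to 15.5 mm above the plate's top. The crossbar must come down beyond the lip to the floor, then back under the lip to the post.
- keeper_post (a point): Point on the end plate's top face that gives x and y of the keeper's post face, which looks along the holder's +x and takes the crossbar. The steel keeper is 18 mm wide; its lip overhangs the face by 7 mm towards +x; under the lip is a slot 9.5 mm high, its rubber-lined floor reaching 21 mm beyond the face, the lip's top 13.5 mm above the floor.
- bench_timer: Loose white bench timer, 66 x 66 x 20 mm, origin at the centre of its underside. To be left alone.
- tape_roll: Loose roll of tape lying flat, 96 mm across, 19 mm high, origin at the centre of its underside. To be left alone.
- petri_dish: Loose closed petri dish, 89 mm across, 15 mm high, origin at the centre of its underside. To be left alone.

How it is judged:
By the outcome, as a careful person would: the job done as asked, in the order asked, and still so for the second after the job is handed in, with the robot touching nothing.
It also fails if it takes over 58 s, if anything falls off the work surface, if the arm or the gripper's body presses on something with over 40 N, if the wrist force passes 120 N, or if a joint passes its speed limit or range.

## Working session

There is one attempt and no reset: what is moved stays moved. The work goes in short steps, Python scripts to look and compute and a shell command to move; the robot and the scene stay as the last step left them, time stands still between calls to the robot, and variables do not carry over. Pictures are saved under pics/ and viewed, at most 10 in all, crops included, and the job is handed in when it is done.

```bash
mkdir -p pics; ls; python3 - <<'E'
from workcell import arm
import cv2,numpy as np
o=arm.get_obs();print(o['time'],o['eef_pos'],o['eef_rot'],o['finger_gap'],o['contact_force'])
for n in ['scene','side']:
    im,d=arm.get_image(n);cv2.imwrite(f'pics/{n}0.png',im[...,::-1]);np.save(f'pics/{n}0.npy',d)
    p=arm.camera_params(n);print(n,{k:np.round(v,4).tolist() if not isinstance(v,str) else v for k,v in p.items()})
E
```

```text
pics
0.0 [6.49219131e-01 3.30924757e-05 2.30075424e-01] [[-9.64102699e-05  9.99996443e-01 -2.66555044e-03]
 [ 9.99999995e-01  9.63225373e-05 -3.30418644e-05]
 [-3.27849943e-05 -2.66555361e-03 -9.99996447e-01]] 0.08510898119088284 [-0.55019638  0.16540053 -1.40849477]
scene {'fx': 460.2823, 'fy': 460.2823, 'cx': 278.721, 'cy': 206.069, 'cam_to_world': [[0.45, 0.6827, -0.5757, -0.2639], [-0.8928, 0.3302, -0.3064, -0.4054], [-0.0191, 0.6518, 0.7581, 1.108], [0.0, 0.0, 0.0, 1.0]]}
side {'fx': 432.2153, 'fy': 432.2153, 'cx': 280.316, 'cy': 213.7779, 'cam_to_world': [[-0.819, 0.2563, -0.5133, -0.1633], [-0.5737, -0.3666, 0.7324, 0.9669], [-0.0004, 0.8944, 0.4473, 0.6806], [0.0, 0.0, 0.0, 1.0]]}
```

View pics/scene0.png

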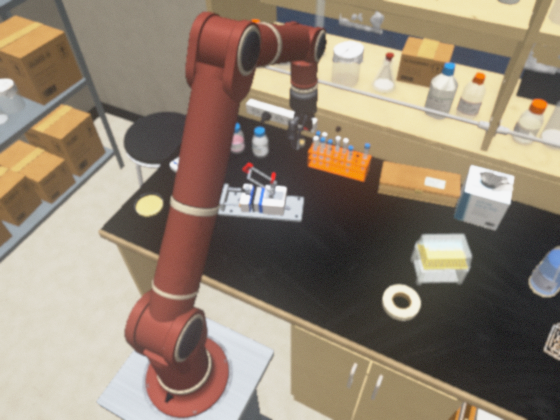

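View pics/side0.png

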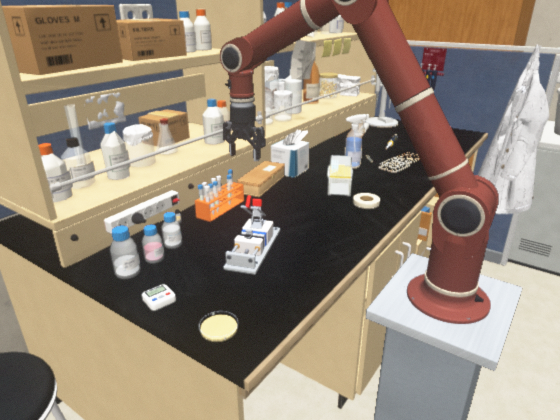

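Scene: the holder is at about (262,203), with red tips at (248,168) and (274,178). Side: the holder is at about (252,240), red at (254,203). Next, crops and 3D from depth.

```bash
cat > h.py <<'E'
from workcell import arm
import cv2,numpy as np
def world(p,u,v,d):
    u,v,d=map(np.asarray,(u,v,d))
    c=np.stack([(u-p['cx'])/p['fx']*d,-(v-p['cy'])/p['fy']*d,-d],-1)
    M=np.array(p['cam_to_world']);return c@M[:3,:3].T+M[:3,3]
def ray(p,u,v):
    M=np.array(p['cam_to_world']);return M[:3,3],M[:3,:3]@np.array([(u-p['cx'])/p['fx'],-(v-p['cy'])/p['fy'],-1.])
def plane(p,u,v,z):
    o,d=ray(p,u,v);return o+d*(z-o[2])/d[2]
def tri(p1,a,p2,b):
    o1,d1=ray(p1,*a);o2,d2=ray(p2,*b)
    s=np.linalg.lstsq(np.stack([d1,-d2],1),o2-o1,rcond=None)[0]
    A=o1+s[0]*d1;B=o2+s[1]*d2;return (A+B)/2,np.linalg.norm(A-B)
def red(im):
    h=cv2.cvtColor(im,cv2.COLOR_RGB2HSV)
    return (((h[...,0]<6)|(h[...,0]>172))&(h[...,1]>150)&(h[...,2]>110)).astype(np.uint8)
E
python3 - <<'E'
from h import *
A=[]
for n,(x0,x1,y0,y1) in dict(scene=(210,315,150,230),side=(215,295,190,275)).items():
    im=cv2.imread(f'pics/{n}0.png');d=np.load(f'pics/{n}0.npy');p=arm.camera_params(n)
    m=np.zeros(im.shape[:2],np.uint8);m[y0:y1,x0:x1]=red(im[...,::-1].copy())[y0:y1,x0:x1]
    k,l,s,c=cv2.connectedComponentsWithStats(m)
    for i in range(1,k):
        if s[i,4]>5:
            v,u=np.nonzero(l==i);w=world(p,u,v,d[v,u]);print(n,s[i],c[i].round(1),np.median(w,0).round(4),w.min(0).round(3),w.max(0).round(3))
    # rail points: height 6-18mm
    v,u=np.mgrid[y0:y1,x0:x1];v=v.ravel();u=u.ravel();w=world(p,u,v,d[v,u])
    q=w[(w[:,2]>.008)&(w[:,2]<.02)];print(n,'rail',len(q),cv2.minAreaRect((q[:,:2]*1000).astype(np.float32)))
    q=w[(w[:,2]>.054)&(w[:,2]<.07)];print(n,'blocks',len(q),cv2.minAreaRect((q[:,:2]*1000).astype(np.float32)))
    A.append(cv2.resize(im[y0:y1,x0:x1],None,fx=400/(x1-x0),fy=400/(x1-x0),interpolation=cv2.INTER_CUBIC))
H=max(a.shape[0] for a in A)
cv2.imwrite('pics/c0.png',np.hstack([cv2.copyMakeBorder(a,0,H-a.shape[0],0,0,0) for a in A]))
E
```

```text
scene [243 162  10  10  55] [247.  166.5] [0.5358 0.1238 0.1726] [ 0.528  0.109 -0.004] [0.714 0.233 0.19 ]
scene [271 172   5   9  32] [273.  175.6] [0.5682 0.0542 0.1431] [ 0.549  0.046 -0.005] [0.707 0.132 0.148]
scene rail 865 ((645.9622192382812, 121.06114196777344), (303.7215881347656, 294.68377685546875), 19.321117401123047)
scene blocks 666 ((623.9849853515625, 49.91764831542969), (167.91688537597656, 316.7291564941406), 55.46635437011719)
side [245 195   6  13  53] [247.8 200.8] [0.5349 0.125  0.1745] [-0.163 -0.186 -0.001] [0.804 0.967 0.681]
side [252 198  10   8  76] [256.5 201.6] [0.562  0.0551 0.1375] [ 0.547 -0.212 -0.002] [0.779 0.064 0.149]
side rail 493 ((649.5921630859375, -5.220703125), (193.2630615234375, 555.2527465820312), 45.87969970703125)
side blocks 626 ((631.3534545898438, 32.38084411621094), (156.60365295410156, 428.04193115234375), 48.27553939819336)
```

View pics/c0.png

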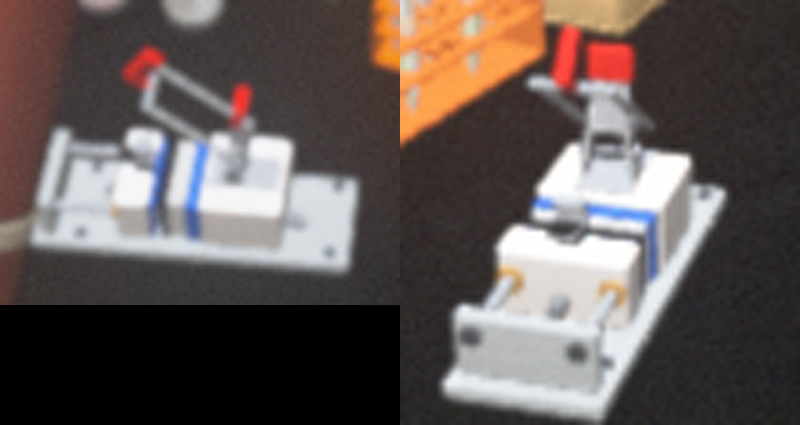

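The crop shows the rail with the keeper end at left in the scene view. Rail top corners are at crop (348,265), (357,182) and (33,243). The raised bail tab is at (147,65) and the lever paddle at (241,103), leaning towards the keeper.

```bash
python3 - <<'E'
from h import *
p=arm.camera_params('scene')
f=400/105
for a in [(348,262),(357,181),(33,240)]: print(plane(p,210+a[0]/f,150+a[1]/f,.012).round(4))
ps=arm.camera_params('side')
print(tri(p,(247,166.5),ps,(247.8,200.8)),tri(p,(273,175.6),ps,(256.5,201.6)))
w=arm.camera_params('wrist');print(np.round(w['cam_to_world'],3),w['fx'])
im,d=arm.get_image('wrist');cv2.imwrite('pics/w0.png',im[...,::-1]);np.save('pics/w0.npy',d)
E
```

```text
[ 0.5527 -0.048   0.012 ]
[ 0.6351 -0.018   0.012 ]
[0.4616 0.193  0.012 ]
(array([0.53961376, 0.122533  , 0.17398043]), np.float64(0.0010078793570590385)) (array([0.56597101, 0.05294903, 0.13979214]), np.float64(0.005525701525570936))
[[ 1.    -0.001  0.003  0.65 ]
 [ 0.     0.966  0.26   0.066]
 [-0.003 -0.26   0.966  0.372]
 [ 0.     0.     0.     1.   ]] 293.36068080551325
```

View pics/w0.png

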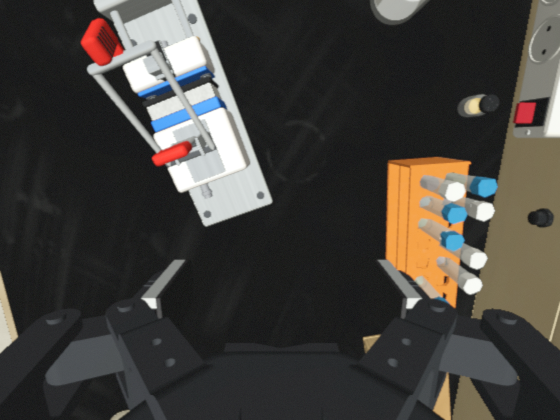

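The wrist view shows the holder with its -x end at (205,226)-(271,201), tab at (100,42), crossbar about (95,70)-(155,47), keeper about (158,64), and lever paddle at (172,153).

```bash
python3 - <<'E'
from h import *
p=arm.camera_params('wrist');d=np.load('pics/w0.npy');im=cv2.imread('pics/w0.png')[...,::-1].copy()
for a in [(205,226),(271,201),(200,5)]: print('rail',plane(p,*a,.012).round(4))
H=cv2.cvtColor(im,cv2.COLOR_RGB2HSV)
v,u=np.mgrid[0:230,60:280];v=v.ravel();u=u.ravel();w=world(p,u,v,d[v,u])
q=w[(w[:,2]>.008)&(w[:,2]<.016)&(w[:,0]>.4)];print(len(q),cv2.minAreaRect((q[:,:2]*1000).astype(np.float32)))
m=red(im);m[:,280:]=0
k,l,s,c=cv2.connectedComponentsWithStats(m)
for i in range(1,k):
    if s[i,4]>40:
        vv,uu=np.nonzero(l==i);ww=world(p,uu,vv,d[vv,uu]);print(s[i],c[i].round(1),np.median(ww,0).round(4),np.percentile(ww,3,0).round(4),np.percentile(ww,97,0).round(4))
for a in [(95,70),(153,47),(124,58),(105,82),(160,62),(156,70),(150,63),(185,58),(130,75),(208,193),(200,140)]:
    print(a,[np.round(world(p,*a,d[a[1],a[0]]),4)])
E
```

```text
rail [ 0.5516 -0.045   0.012 ]
rail [ 0.6366 -0.0122  0.012 ]
rail [0.5628 0.2011 0.012 ]
6235 ((553.0239868164062, 85.44145202636719), (93.9314956665039, 246.51681518554688), 19.822065353393555)
[ 80  18  43  47 977] [98.4 42.2] [0.5422 0.1188 0.1817] [ 0.4289  0.1082 -0.001 ] [0.5476 0.1745 0.1883]
[152 141  40  25 504] [171.3 153.4] [0.5665 0.053  0.1451] [0.4976 0.0445 0.0124] [0.5777 0.0608 0.147 ]
(95, 70) [array([0.5235, 0.1092, 0.1547])]
(153, 47) [array([0.5638, 0.1236, 0.1529])]
(124, 58) [array([0.5436, 0.1169, 0.1533])]
(105, 82) [array([0.5248, 0.103 , 0.1468])]
(160, 62) [array([0.565 , 0.116 , 0.1464])]
(156, 70) [array([0.538 , 0.123 , 0.0861])]
(150, 63) [array([0.5333, 0.1286, 0.0862])]
(185, 58) [array([0.5567, 0.1389, 0.0596])]
(130, 75) [array([0.5021, 0.1236, 0.0606])]
(208, 193) [array([0.5645, 0.0025, 0.0364])]
(200, 140) [array([0.576 , 0.0627, 0.0975])]
```

```bash
python3 - <<'E'
import cv2
im=cv2.imread('pics/w0.png')[0:235,70:290]
cv2.imwrite('pics/c1.png',cv2.resize(im,None,fx=2.5,fy=2.5,interpolation=cv2.INTER_CUBIC))
E
```

```text
(no output)
```

View pics/c1.png

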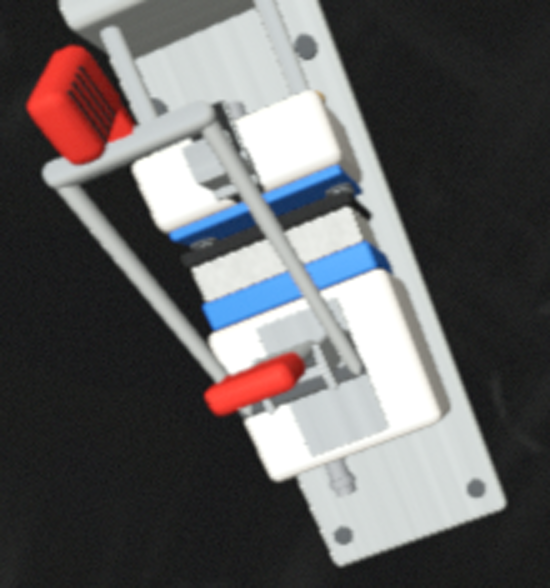

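The crop shows the keeper at crop (215,165), partly under the crossbar, and bail wires running to the hinge near (350,370). I'll put the depth points into the holder frame.

```bash
cat >> h.py <<'E'
YAW=np.deg2rad(19.8);HX=np.array([-np.sin(YAW),np.cos(YAW),0]);HY=np.array([-np.cos(YAW),-np.sin(YAW),0]);O=np.array([.5505,.0925,0])
HR=np.stack([HX,HY,[0,0,1]],1)
def hold(w): return (np.asarray(w)-O)@HR*1000   # mm in holder frame
E
python3 - <<'E'
from h import *
p=arm.camera_params('wrist');d=np.load('pics/w0.npy');im=cv2.imread('pics/w0.png')[...,::-1].copy()
v,u=np.mgrid[0:235,70:290];v=v.ravel();u=u.ravel();h=hold(world(p,u,v,d[v,u]));r=red(im)[v,u]>0
P=lambda q:(len(q),np.percentile(q,[2,50,98],0).round(1).tolist()) if len(q) else 0
g=(abs(h[:,1])<12)&~r
k=h[g&(h[:,2]>80)&(h[:,2]<92)&(h[:,0]>15)];print('keeper',P(k))
for z in range(62,100,4):
  print(z,P(h[g&(h[:,2]>z)&(h[:,2]<z+4)&(h[:,0]>10)&(h[:,0]<70)]))
print('tab',P(h[r&(h[:,2]>150)]));print('paddle',P(h[r&(h[:,2]<150)&(h[:,2]>120)]))
b=h[(h[:,2]>62)&(h[:,2]<67)];print('fixblk',P(b[b[:,0]<0]))
e=h[(h[:,2]>57)&(h[:,2]<62.5)&(h[:,0]>10)];print('plate',P(e))
# wires: |y|~18-22
for z in range(70,160,8):
  q=h[(abs(abs(h[:,1])-20)<5)&~r&(h[:,2]>z)&(h[:,2]<z+8)];print('wire',z,P(q))
q=h[(abs(h[:,1])<14)&(h[:,2]>68)&(h[:,0]<-10)&~r]
for z in range(68,145,8): print('lev',z,P(q[(q[:,2]>z)&(q[:,2]<z+8)]))
E
```

```text
keeper (225, [[32.5, -8.7, 81.5], [38.1, 3.2, 86.0], [45.2, 8.8, 87.7]])
62 (9, [[30.2, -6.4, 62.3], [30.8, 3.5, 64.0], [31.2, 6.8, 65.8]])
66 (8, [[29.9, -8.7, 68.9], [36.1, -8.4, 69.5], [57.7, 3.1, 69.8]])
70 (180, [[29.7, -8.8, 70.2], [46.5, -6.4, 72.6], [58.5, 8.3, 73.9]])
74 (25, [[31.4, -9.0, 74.1], [32.9, -0.3, 76.1], [52.9, 8.5, 77.7]])
78 (24, [[32.5, -8.8, 78.3], [32.8, 0.7, 79.6], [37.2, 8.1, 81.8]])
82 (106, [[32.4, -8.9, 82.2], [37.8, 2.9, 85.2], [45.3, 8.9, 86.0]])
86 (110, [[32.9, -1.9, 86.0], [39.0, 3.7, 86.5], [44.8, 8.3, 87.8]])
90 0
94 0
98 0
tab (920, [[16.5, -5.0, 155.1], [26.6, -2.0, 182.2], [44.1, 4.2, 188.6]])
paddle (486, [[-46.8, -13.8, 132.9], [-42.2, -2.2, 145.1], [-36.9, 12.4, 147.1]])
fixblk (1294, [[-71.1, -30.4, 62.1], [-53.6, 0.4, 63.4], [-16.5, 27.2, 64.9]])
plate (1843, [[16.8, -37.7, 57.1], [42.1, -11.2, 58.7], [56.4, 37.1, 60.7]])
wire 70 (5, [[-35.8, -19.8, 71.4], [-32.3, -17.8, 74.1], [-29.3, -17.7, 77.8]])
wire 78 (7, [[-41.4, -19.1, 78.9], [-29.9, 16.3, 82.7], [-29.0, 18.0, 83.6]])
wire 86 (6, [[-48.9, -24.9, 93.0], [-48.4, -21.1, 93.7], [-44.
[... 793 characters left out ...]
.0], [-37.6, -4.3, 80.0], [-31.7, -0.3, 83.3]])
lev 84 (30, [[-41.9, -14.0, 84.5], [-35.7, -13.7, 88.0], [-30.5, -12.2, 91.8]])
lev 92 (191, [[-49.3, -13.9, 93.0], [-45.9, -2.5, 96.5], [-31.2, 11.6, 99.6]])
lev 100 (107, [[-49.4, -13.8, 100.1], [-39.9, -11.7, 101.7], [-31.9, 13.6, 107.1]])
lev 108 (22, [[-37.9, -11.9, 108.5], [-34.9, -11.0, 110.7], [-33.4, 0.2, 115.6]])
lev 116 (8, [[-39.7, -11.8, 116.6], [-37.8, -11.5, 118.0], [-36.3, -11.1, 119.8]])
lev 124 (26, [[-43.1, -13.7, 127.2], [-36.4, -11.6, 129.5], [-35.5, 9.5, 131.9]])
lev 132 (17, [[-45.2, -13.7, 132.1], [-36.9, -0.2, 133.7], [-36.1, 10.0, 138.5]])
lev 140 (18, [[-47.3, -13.3, 141.4], [-47.0, -1.4, 143.3], [-40.5, 8.9, 144.4]])
```

```bash
python3 -m handwheel '[{"offset":[0,0,0],"rot":[0,0,-0.115]},{"offset":[0,0,0],"rot":[0,0,-0.115]},{"offset":[0,0,0],"rot":[0,0,-0.115]},{"offset":[2,-0.8,0],"rot":[0,0,0]},{"offset":[2.5,-1,0],"rot":[0,0,0]}]' 1
python3 -m handwheel '[{"offset":[2.5,-1,0],"rot":[0,0,0]},{"offset":[2.5,-1.1,0],"rot":[0,0,0]},{"offset":[2.5,-1.2,0],"rot":[0,0,0]},{"offset":[1.5,-0.7,0],"rot":[0,0,0]},{"offset":[1,-0.35,0],"rot":[0,0,0]}]'
python3 - <<'E'
from h import *
arm.get_image('side')
o=arm.get_obs();print(o['time'],hold(o['eef_pos']).round(1),(HR.T@o['eef_rot']).round(3).tolist(),o['finger_gap'],o['contact_force'])
E
```

```text
time: 0.65
eef_pos: [0.6177, 0.0349, 0.2305]
eef_rot: [[-0.335, 0.942, -0.001], [0.942, 0.335, -0.001], [-0.001, -0.001, -1.0]]
contact_force: [-0.0, 0.7, 0.0]
finger_gap: 0.0855
grasp_force: 0.0
time: 1.15
eef_pos: [0.5421, 0.1167, 0.2313]
eef_rot: [[-0.34, 0.941, -0.001], [0.941, 0.34, 0.0], [0.0, -0.0, -1.0]]
contact_force: [-0.1, -0.4, -0.4]
finger_gap: 0.0853
grasp_force: 0.0
1.2 [ 2.710e+01 -2.000e-01  2.313e+02] [[1.0, 0.002, 0.002], [0.002, -1.0, 0.001], [0.002, -0.001, -1.0]] 0.0856817935184538 [-0.69490198  0.89878797 -0.65301427]
```

```bash
python3 -m handwheel '[{"offset":[-0.15,0,1.6],"rot":[0,0,0]},{"offset":[-0.1,0,1.8],"rot":[0,0,0]},{"offset":[0,0,1.8],"rot":[0,0,0]},{"offset":[0,0,1.4],"rot":[0,0,0]},{"offset":[0,0,0.6],"rot":[0,0,0]}]'
python3 -m handwheel '[{"offset":[0,0,0],"rot":[0,0,0]},{"offset":[0,0,0],"rot":[0,0,0]},{"offset":[0,0,0],"rot":[0,0,0]},{"offset":[0,0,0],"rot":[0,0,0]},{"offset":[0,0,0],"rot":[0,0,0]}]' -1
python3 -m handwheel '[{"offset":[0,0,0],"rot":[0,0,0]},{"offset":[0,0,0],"rot":[0,0,0]},{"offset":[0,0,0],"rot":[0,0,0]},{"offset":[0,0,0],"rot":[0,0,0]},{"offset":[0,0,0],"rot":[0,0,0]}]'
cat >> h.py <<'E'
def look(f,crop=True):
    p=arm.camera_params('wrist');im,d=arm.get_image('wrist');cv2.imwrite(f'pics/{f}.png',im[...,::-1]);np.save(f'pics/{f}.npy',d)
    o=arm.get_obs();print('t',o['time'],'tcp',hold(o['eef_pos']).round(1),'F',(HR.T@o['contact_force']).round(1),'gap',round(o['finger_gap'],4),round(o['grasp_force'],1))
    v,u=np.mgrid[0:420,0:560];v=v.ravel();u=u.ravel();h=hold(world(p,u,v,d[v,u]));r=red(im)[v,u]>0
    ok=d[v,u]>0.02
    return im,h[ok],r[ok],u[ok],v[ok]
def S(q): return (len(q),np.percentile(q,[2,50,98],0).round(1).tolist()) if len(q) else 0
E
python3 - <<'E'
from h import *
im,h,r,u,v=look('w1')
q=h[(abs(abs(h[:,1])-20)<6)&~r&(h[:,2]>90)&(h[:,2]<165)&(h[:,0]<45)&(h[:,0]>-60)]
for z in range(90,165,8):print(z,S(q[(q[:,2]>z)&(q[:,2]<z+8)]))
print('red',S(h[r&(h[:,2]>100)]))
E
```

```text
time: 1.7
eef_pos: [0.544, 0.1118, 0.1577]
eef_rot: [[-0.336, 0.942, -0.002], [0.942, 0.336, -0.001], [-0.001, -0.002, -1.0]]
contact_force: [1.1, -0.4, -0.4]
finger_gap: 0.0855
grasp_force: 0.0
time: 2.2
eef_pos: [0.544, 0.1134, 0.1598]
eef_rot: [[-0.338, 0.941, 0.0], [0.941, 0.338, 0.0], [0.0, 0.0, -1.0]]
contact_force: [-2.7, -1.1, 3.4]
finger_gap: 0.0125
grasp_force: 2.9
time: 2.7
eef_pos: [0.5428, 0.113, 0.1592]
eef_rot: [[-0.338, 0.941, -0.003], [0.941, 0.338, -0.001], [0.0, -0.003, -1.0]]
contact_force: [-5.4, -0.4, 3.5]
finger_gap: 0.0092
grasp_force: 59.6
t 2.75 tcp [ 21.9   0.3 159.1] F [1.  4.6 4.7] gap 0.0093 59.6
90 0
98 0
106 0
114 0
122 0
130 (1, [[8.6, 24.9, 137.3], [8.6, 24.9, 137.3], [8.6, 24.9, 137.3]])
138 (45, [[9.5, -24.0, 139.2], [15.2, 22.9, 143.9], [19.8, 24.8, 145.9]])
146 (568, [[18.7, -23.9, 146.5], [27.4, 14.6, 152.3], [30.4, 24.6, 153.8]])
154 (16, [[25.6, -21.2, 154.1], [27.0, 0.3, 154.4], [28.6, 21.9, 154.9]])
162 (9, [[28.4, -16.1, 164.0], [28.8, -15.0, 164.3], [28.9, 15.3, 164.9]])
red (2098, [[-40.2, -9.0, 129.0], [30.0, 0.4, 173.0], [46.0, 8.4, 193.5]])
```

View pics/w1.png

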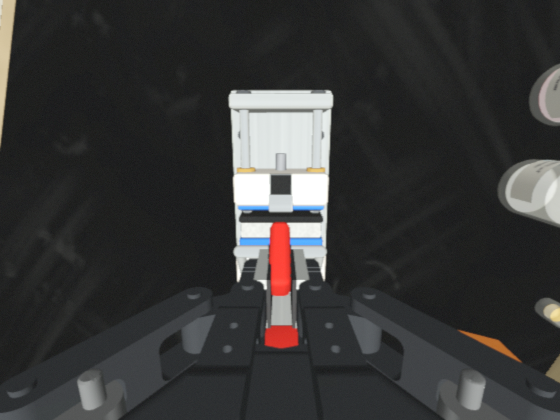

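Gripped with the tab between the pads at (280,258). The keeper is central at (281,203), with its open slot beyond at (281,185). Next, the linkage path.

```bash
cat > k.py <<'E'
import numpy as np
P=np.array([-40,78.]);g=np.array([12.5,25.])
def grip(bar,g=g):
    bar=np.array(bar,float);D=bar-P;L=np.linalg.norm(D);c=(20**2+L**2-92.5**2)/(2*20*L)
    a=np.arctan2(D[1],D[0])+np.arccos(np.clip(c,-1,1));hin=P+20*np.array([np.cos(a),np.sin(a)])
    f=np.arctan2(*(bar-hin)[::-1]);R=np.array([[np.cos(f),-np.sin(f)],[np.sin(f),np.cos(f)]])
    th=np.pi-a-np.arctan2(6.8,18.8)*-1 if 0 else np.pi-(a-np.arctan2(6.8,18.8))
    t=bar+R@g-[0,19];return t.round(1),'lever',round(th,2),'lift',round(f,2)
E
python3 -c "
from k import *
for b in [(27,150.5),(37,140),(48,125),(53,110),(53,100),(53,90),(53,84),(53,80),(53,76.5),(48,76.5),(42,76.5)]: print(b,*grip(b))"
```

```text
(27, 150.5) [ 22.5 159.1] lever 1.51 lift 0.63
(37, 140) [ 36.6 148.9] lever 1.66 lift 0.48
(48, 125) [ 52.7 133.6] lever 1.89 lift 0.3
(53, 110) [ 62.1 117.4] lever 1.98 lift 0.13
(53, 100) [ 65.  106.3] lever 1.94 lift 0.02
(53, 90) [67.6 94.8] lever 1.96 lift -0.09
(53, 84) [69.1 87.8] lever 2.0 lift -0.15
(53, 80) [70.1 83.1] lever 2.03 lift -0.19
(53, 76.5) [70.9 79. ] lever 2.07 lift -0.23
(48, 76.5) [65.9 78.9] lever 1.82 lift -0.23
(42, 76.5) [59.5 79.3] lever 1.49 lift -0.21
```

```bash
python3 -m handwheel '[{"offset":[0.5,0,0.35],"rot":[0,0,0]},{"offset":[0.5,0,0.35],"rot":[0,0,0]},{"offset":[0.5,0,0.35],"rot":[0,0,0]},{"offset":[0.55,0,0.5],"rot":[0,0,0]},{"offset":[0.55,0,0.5],"rot":[0,0,0]}]'
python3 -m handwheel '[{"offset":[0.5,0,0.5],"rot":[0,0,0]},{"offset":[0.4,0,0.6],"rot":[0,0,0]},{"offset":[0.3,0,0.6],"rot":[0,0,0]},{"offset":[0.2,0,0.4],"rot":[0,0,0]},{"offset":[0,0,0],"rot":[0,0,0]}]'
python3 - <<'E'
from h import *
im,h,r,u,v=look('w2')
q=h[(abs(h[:,1])<26)&(abs(h[:,1])>11)&~r&(h[:,2]>88)&(h[:,2]<135)&(h[:,0]<66)&(h[:,0]>0)]
for z in range(88,135,6):print(z,S(q[(q[:,2]>z)&(q[:,2]<z+6)]))
print('keeper',S(h[(abs(h[:,1])<9)&(h[:,2]>70)&(h[:,2]<75)&(h[:,0]>30)&(h[:,0]<65)]),S(h[(abs(h[:,1])<9)&(h[:,2]>84)&(h[:,2]<89)&(h[:,0]>20)&(h[:,0]<65)]))
print('red',S(h[r&(h[:,2]>90)&(h[:,0]>20)]),S(h[r&(h[:,2]>90)&(h[:,0]<20)]))
E
```

```text
time: 3.25
eef_pos: [0.5348, 0.1349, 0.1385]
eef_rot: [[-0.337, 0.942, -0.001], [0.942, 0.337, -0.004], [-0.004, -0.003, -1.0]]
contact_force: [-3.2, -4.0, 2.7]
finger_gap: 0.009
grasp_force: 59.4
time: 3.75
eef_pos: [0.5295, 0.1497, 0.1171]
eef_rot: [[-0.338, 0.941, -0.002], [0.941, 0.338, -0.002], [-0.001, -0.003, -1.0]]
contact_force: [-4.1, -2.4, 2.3]
finger_gap: 0.009
grasp_force: 58.6
t 3.8 tcp [ 60.9   0.4 117.2] F [-2.3  5.3  1.3] gap 0.0088 58.5
88 0
94 0
100 0
106 (44, [[49.5, -24.9, 108.9], [52.5, 23.2, 110.9], [53.9, 25.6, 111.9]])
112 (20, [[50.0, -24.1, 112.0], [51.6, 23.5, 112.6], [53.4, 24.7, 113.4]])
118 0
124 0
130 0
keeper (97, [[53.5, -8.6, 70.4], [58.2, -5.8, 72.3], [60.2, 9.0, 73.5]]) 0
red (1117, [[56.5, -4.1, 114.1], [69.7, 0.4, 139.6], [73.9, 4.3, 145.6]]) 0
```

View pics/w2.png

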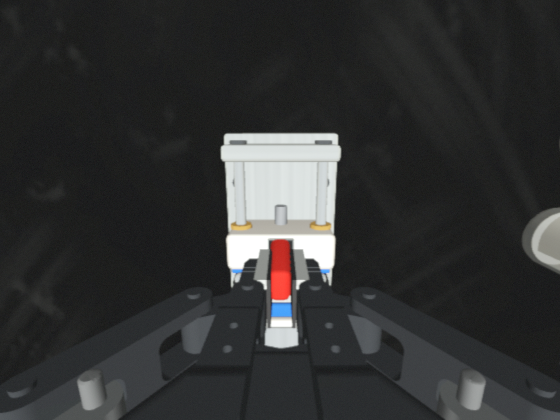

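```bash
python3 -m handwheel '[{"offset":[0.2,-0.05,0.5],"rot":[0,0,0]},{"offset":[0.2,0,0.6],"rot":[0,0,0]},{"offset":[0.1,0,0.6],"rot":[0,0,0]},{"offset":[0.1,0,0.5],"rot":[0,0,0]},{"offset":[0.1,0,0.3],"rot":[0,0,0]}]'
python3 -m handwheel '[{"offset":[0.1,0,0.2],"rot":[0,0,0]},{"offset":[0.05,0,0.1],"rot":[0,0,0]},{"offset":[0,0,0.1],"rot":[0,0,0]},{"offset":[0,0,0],"rot":[0,0,0]},{"offset":[0,0,0],"rot":[0,0,0]}]'
python3 - <<'E'
from h import *
im,h,r,u,v=look('w3')
q=h[(abs(h[:,1])<26)&(abs(h[:,1])>11)&~r&(h[:,2]>66)&(h[:,2]<100)&(h[:,0]<63)&(h[:,0]>0)]
for z in range(66,100,4):print(z,S(q[(q[:,2]>z)&(q[:,2]<z+4)]))
print('red',S(h[r&(h[:,2]>80)&(h[:,0]>20)]))
E
```

```text
time: 4.3
eef_pos: [0.527, 0.1568, 0.0927]
eef_rot: [[-0.338, 0.941, -0.001], [0.941, 0.338, -0.001], [-0.0, -0.002, -1.0]]
contact_force: [-5.8, -2.0, 4.6]
finger_gap: 0.0086
grasp_force: 58.5
time: 4.8
eef_pos: [0.5265, 0.1579, 0.0888]
eef_rot: [[-0.338, 0.941, -0.001], [0.941, 0.338, -0.001], [-0.001, -0.002, -1.0]]
contact_force: [-5.2, -2.2, 3.5]
finger_gap: 0.0087
grasp_force: 58.5
t 4.85 tcp [69.6  0.4 88.8] F [-1.2  5.   2.5] gap 0.0088 58.5
66 0
70 0
74 0
78 0
82 0
86 0
90 0
94 0
98 0
red (884, [[65.4, -4.1, 85.7], [75.7, 0.4, 112.0], [79.3, 4.1, 118.2]])
```

```bash
python3 -m handwheel '[{"offset":[0.05,0,0.2],"rot":[0,0,0]},{"offset":[0.05,0,0.2],"rot":[0,0,0]},{"offset":[0,0,0.1],"rot":[0,0,0]},{"offset":[0,0,0.1],"rot":[0,0,0]},{"offset":[0,0,0],"rot":[0,0,0]}]'
python3 -m handwheel '[{"offset":[0.05,0,0.1],"rot":[0,0,0]},{"offset":[0,0,0.1],"rot":[0,0,0]},{"offset":[0,0,0],"rot":[0,0,0]},{"offset":[0,0,0],"rot":[0,0,0]},{"offset":[0,0,0],"rot":[0,0,0]}]'
python3 - <<'E'
from h import *
im,h,r,u,v=look('w4')
print('red',S(h[r&(h[:,2]>70)&(h[:,0]>20)]))
s,d=arm.get_image('side');p=arm.camera_params('side')
cv2.imwrite('pics/s4.png',cv2.resize(s[185:275,200:310,::-1],None,fx=5,fy=5,interpolation=cv2.INTER_CUBIC));np.save('pics/s4.npy',d)
E
```

```text
time: 5.35
eef_pos: [0.5261, 0.1592, 0.0828]
eef_rot: [[-0.338, 0.941, -0.001], [0.941, 0.338, -0.001], [-0.0, -0.002, -1.0]]
contact_force: [-4.6, -2.2, 4.1]
finger_gap: 0.0085
grasp_force: 58.6
time: 5.85
eef_pos: [0.5259, 0.1596, 0.0808]
eef_rot: [[-0.338, 0.941, -0.002], [0.941, 0.338, -0.001], [-0.0, -0.002, -1.0]]
contact_force: [-4.1, -2.8, 2.5]
finger_gap: 0.0087
grasp_force: 58.5
t 5.9 tcp [71.4  0.4 80.8] F [-0.8  5.1  3.3] gap 0.0089 58.5
red (820, [[67.3, -4.0, 79.9], [76.3, 0.4, 103.9], [81.0, 4.2, 111.0]])
```

View pics/s4.png

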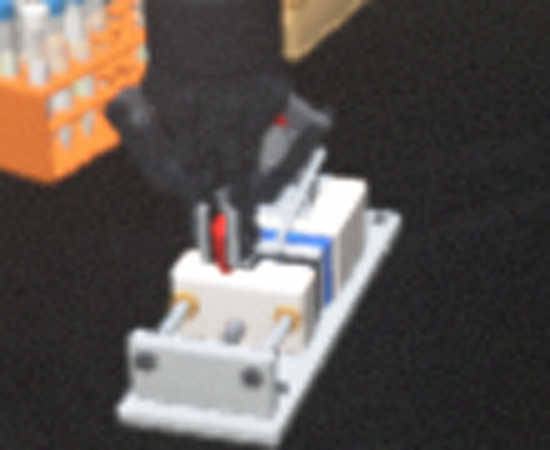

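Side crop: the tab at (222,245) is just above the plate beyond the keeper, bail on centre. There has been no contact yet, so I'll ease back under the lip while feeling for it.

```bash
python3 -m handwheel '[{"offset":[-0.1,0,0],"rot":[0,0,0]},{"offset":[-0.1,0,0],"rot":[0,0,0]},{"offset":[-0.1,0,0],"rot":[0,0,0]},{"offset":[0,0,0],"rot":[0,0,0]},{"offset":[0,0,0],"rot":[0,0,0]}]' | grep -E 'pos|force'
python3 -m handwheel '[{"offset":[0,0,0.05],"rot":[0,0,0]},{"offset":[0,0,0.05],"rot":[0,0,0]},{"offset":[0,0,0.05],"rot":[0,0,0]},{"offset":[0,0,0],"rot":[0,0,0]},{"offset":[0,0,0],"rot":[0,0,0]}]'| grep -E 'pos|force'
python3 - <<'E'
from h import *
o=arm.get_obs();print(o['time'],hold(o['eef_pos']).round(1),(HR.T@o['contact_force']).round(1))
E
```

```text
eef_pos: [0.5262, 0.1587, 0.0809]
contact_force: [-6.8, 0.5, 3.5]
grasp_force: 58.5
eef_pos: [0.5262, 0.1587, 0.0794]
contact_force: [-5.1, 0.5, 5.9]
grasp_force: 58.6
6.95 [70.5  0.4 79.4] [2.2 4.6 5.9]
```

```bash
python3 -m handwheel '[{"offset":[0,0,-0.2],"rot":[0,0,0]},{"offset":[0,0,-0.2],"rot":[0,0,0]},{"offset":[0,0,-0.2],"rot":[0,0,0]},{"offset":[0,0,0],"rot":[0,0,0]},{"offset":[0,0,0],"rot":[0,0,0]}]' >/dev/null
python3 - <<'E'
from h import *
im,h,r,u,v=look('w5')
print('red',S(h[r&(h[:,2]>70)&(h[:,0]>20)]))
q=h[(abs(h[:,1])<35)&(h[:,2]>66)&(h[:,2]<100)&(h[:,0]<66)&(h[:,0]>25)&~r];print(S(q))
E
```

```text
t 7.5 tcp [69.5  0.5 84.7] F [ 2.9  3.6 -4.3] gap 0.0087 58.4
red (854, [[65.3, -4.0, 82.1], [74.8, 0.5, 107.6], [78.9, 4.2, 114.3]])
(547, [[33.7, -5.3, 71.9], [40.9, -0.4, 85.6], [50.0, 5.0, 86.9]])
```

```bash
python3 - <<'E'
from h import *
for f in ['w3','w4','w5']:
    d=np.load(f'pics/{f}.npy');im=cv2.imread(f'pics/{f}.png')[...,::-1].copy()
    # column profile through image centre u 268..292 rows 180-330: print z,colour by row using current cam (orientation same); shift only matters for f!=w5
    if f=='w5':
        p=arm.camera_params('wrist')
        for u in (266,271,275,281,287,291,296):
            print(u)
            for v in range(228,352,5):
                h=hold(world(p,u,v,d[v,u]));print('  ',v,h.round(0).astype(int).tolist(),im[v,u].tolist(),end=';')
            print()
E
```

```text
266
   228 [67, 12, 10] [214, 219, 218];   233 [63, 12, 11] [214, 219, 217];   238 [60, 12, 12] [214, 219, 218];   243 [58, 12, 20] [174, 171, 163];   248 [59, 11, 31] [170, 167, 159];   253 [81, 7, 94] [140, 142, 139];   258 [80, 7, 99] [139, 141, 137];   263 [80, 7, 105] [138, 141, 138];   268 [80, 6, 110] [137, 140, 136];   273 [80, 6, 114] [120, 123, 119];   278 [81, 6, 120] [110, 112, 109];   283 [79, 6, 121] [202, 205, 201];   288 [77, 6, 121] [201, 203, 199];   293 [77, 6, 125] [73, 73, 73];   298 [75, 6, 125] [70, 71, 69];   303 [72, 6, 125] [61, 60, 61];   308 [71, 6, 126] [61, 59, 59];   313 [69, 6, 126] [60, 62, 60];   318 [68, 6, 128] [51, 53, 53];   323 [65, 6, 127] [101, 103, 102];   328 [64, 6, 129] [173, 175, 170];   333 [7, 10, 55] [231, 233, 228];   338 [3, 10, 55] [226, 229, 224];   343 [0, 10, 56] [68, 152, 238];   348 [80, 4, 159] [40, 41, 43];
271
   228 [67, 8, 11] [216, 222, 221];   233 [63, 8, 10] [216, 222, 221];   238 [59, 8, 10] [216, 221, 220];   243 [59, 8, 21] [173, 171, 163];   248 [58, 7, 29] [167, 164, 155];   253 [81, 5, 95] [42, 41, 41];   258 [80,
[... 4336 characters left out ...]
, 94] [139, 142, 138];   258 [81, -7, 100] [139, 142, 138];   263 [80, -7, 105] [138, 141, 137];   268 [80, -6, 110] [136, 140, 136];   273 [80, -6, 114] [119, 122, 118];   278 [80, -6, 119] [107, 109, 107];   283 [79, -6, 120] [200, 204, 200];   288 [77, -6, 120] [198, 202, 197];   293 [74, -6, 120] [72, 73, 72];   298 [72, -6, 120] [69, 70, 70];   303 [70, -6, 120] [62, 63, 63];   308 [68, -6, 121] [62, 61, 61];   313 [66, -6, 121] [60, 60, 61];   318 [64, -6, 121] [51, 52, 53];   323 [60, -6, 120] [135, 136, 133];   328 [10, -10, 54] [192, 194, 190];   333 [7, -10, 55] [231, 233, 228];   338 [3, -10, 55] [227, 230, 226];   343 [0, -10, 56] [67, 152, 238];   348 [79, -4, 159] [40, 42, 46];
```

```bash
python3 -m handwheel '[{"offset":[0.05,0,0.15],"rot":[0,0,0]},{"offset":[0,0,0.15],"rot":[0,0,0]},{"offset":[0,0,0.1],"rot":[0,0,0]},{"offset":[0,0,0],"rot":[0,0,0]},{"offset":[0,0,0],"rot":[0,0,0]}]' >/dev/null
cat > o.py <<'E'
from h import *
o=arm.get_obs();print(round(o['time'],2),hold(o['eef_pos']).round(1),'F',(HR.T@o['contact_force']).round(1),'gap',round(o['finger_gap'],4))
E
python3 o.py
python3 -m handwheel '[{"offset":[0,0,0.05],"rot":[0,0,0]},{"offset":[0,0,0.05],"rot":[0,0,0]},{"offset":[0,0,0],"rot":[0,0,0]},{"offset":[0,0,0],"rot":[0,0,0]},{"offset":[0,0,0],"rot":[0,0,0]}]' >/dev/null; python3 o.py
```

```text
8.0 [69.3  0.3 82.1] F [2.  6.9 3.1] gap 0.0086
8.5 [68.9  0.2 81.5] F [3.3 6.4 5.3] gap 0.0087
```

```bash
python3 -m handwheel '[{"offset":[-0.1,0,0],"rot":[0,0,0]},{"offset":[-0.1,0,0],"rot":[0,0,0]},{"offset":[-0.1,0,0],"rot":[0,0,0]},{"offset":[0,0,0],"rot":[0,0,0]},{"offset":[0,0,0],"rot":[0,0,0]}]' >/dev/null; python3 o.py
python3 -m handwheel '[{"offset":[-0.1,0,0],"rot":[0,0,0]},{"offset":[-0.1,0,0],"rot":[0,0,0]},{"offset":[0,0,0],"rot":[0,0,0]},{"offset":[0,0,0],"rot":[0,0,0]},{"offset":[0,0,0],"rot":[0,0,0]}]' >/dev/null; python3 o.py
```

```text
9.0 [66.   0.3 81.1] F [2.8 6.3 2.2] gap 0.0088
9.5 [64.5  0.3 80.9] F [2.9 6.5 1.2] gap 0.0088
```

```bash
python3 -m handwheel '[{"offset":[-0.1,0,0],"rot":[0,0,0]},{"offset":[-0.1,0,0],"rot":[0,0,0]},{"offset":[0,0,0],"rot":[0,0,0]},{"offset":[0,0,0],"rot":[0,0,0]},{"offset":[0,0,0],"rot":[0,0,0]}]' >/dev/null; python3 o.py
python3 -m handwheel '[{"offset":[-0.1,0,0],"rot":[0,0,0]},{"offset":[-0.1,0,0],"rot":[0,0,0]},{"offset":[0,0,0],"rot":[0,0,0]},{"offset":[0,0,0],"rot":[0,0,0]},{"offset":[0,0,0],"rot":[0,0,0]}]' >/dev/null; python3 o.py
```

```text
10.0 [63.2  0.4 80.6] F [ 3.6  5.4 -0.2] gap 0.0085
10.5 [62.1  0.4 80.4] F [ 4.2  6.  -1.4] gap 0.0086
```

```bash
python3 -m handwheel '[{"offset":[-0.1,0,0],"rot":[0,0,0]},{"offset":[-0.1,0,0],"rot":[0,0,0]},{"offset":[-0.1,0,0],"rot":[0,0,0]},{"offset":[0,0,0],"rot":[0,0,0]},{"offset":[0,0,0],"rot":[0,0,0]}]' >/dev/null; python3 o.py
python3 - <<'E'
from h import *
im,h,r,u,v=look('w6')
m=(abs(h[:,1])<2.5)
print('tab',S(h[r&m&(h[:,0]>30)]))
t=h[r&m&(h[:,0]>30)]
for z in range(74,112,4):
    q=t[(t[:,2]>z)&(t[:,2]<=z+4)];print(z,len(q),q[:,0].min().round(1) if len(q) else'',q[:,0].max().round(1) if len(q) else'')
k=h[~r&m&(h[:,2]>70)&(h[:,2]<92)&(h[:,0]>25)&(h[:,0]<66)];print('keeper',S(k))
E
```

```text
11.0 [60.8  0.5 80.1] F [ 6.6  5.8 -2.6] gap 0.0091
t 11.05 tcp [60.8  0.5 80.1] F [ 6.5  5.5 -3.2] gap 0.0087 58.7
tab (500, [[56.4, -2.2, 77.7], [66.4, 0.0, 103.3], [70.4, 2.3, 105.5]])
74 11 66.0 66.9
78 20 66.7 67.5
82 18 67.2 68.3
86 19 67.9 68.7
90 26 68.5 69.3
94 23 69.2 70.1
98 53 64.6 70.9
102 329 55.6 70.4
106 1 59.1 59.1
110 0  
keeper (173, [[33.6, -2.1, 84.5], [39.0, 0.0, 85.7], [44.8, 2.1, 86.9]])
```

The bar is at about (41.9, 77.1): under the lip and against the post, with Fx rising. Release, withdraw upward and check that the bail stays.

```bash
python3 -m handwheel '[{"offset":[0.1,0,0],"rot":[0,0,0]},{"offset":[0.1,0,0],"rot":[0,0,0]},{"offset":[0,0,0],"rot":[0,0,0]},{"offset":[0,0,0],"rot":[0,0,0]},{"offset":[0,0,0],"rot":[0,0,0]}]' >/dev/null; python3 o.py
python3 -m handwheel '[{"offset":[0.1,0,0],"rot":[0,0,0]},{"offset":[0,0,0],"rot":[0,0,0]},{"offset":[0,0,0],"rot":[0,0,0]},{"offset":[0,0,0],"rot":[0,0,0]},{"offset":[0,0,0],"rot":[0,0,0]}]' -0.2 >/dev/null; python3 o.py
python3 -m handwheel '[{"offset":[0,0,-1],"rot":[0,0,0]},{"offset":[0,0,-2],"rot":[0,0,0]},{"offset":[0,0,-3],"rot":[0,0,0]},{"offset":[0,0,-4],"rot":[0,0,0]},{"offset":[0,0,-3],"rot":[0,0,0]}]' >/dev/null; python3 o.py
python3 -m handwheel '[{"offset":[0,0,-2],"rot":[0,0,0]},{"offset":[0,0,0],"rot":[0,0,0]},{"offset":[0,0,0],"rot":[0,0,0]},{"offset":[0,0,0],"rot":[0,0,0]},{"offset":[0,0,0],"rot":[0,0,0]}]' -1 >/dev/null
python3 - <<'E'
from h import *
im,h,r,u,v=look('w7')
print('tab',S(h[r&(h[:,0]>30)&(abs(h[:,1])<8)]),'pad',S(h[r&(h[:,0]<20)&(h[:,0]>-80)&(abs(h[:,1])<20)]))
q=h[~r&(abs(h[:,1])<25)&(abs(h[:,1])>10)&(h[:,2]>66)&(h[:,0]>36)&(h[:,0]<65)];print('bar',S(q))
q=h[~r&(abs(abs(h[:,1])-21)<3.5)&(h[:,2]>67)]
for x in range(-60,48,12):print(x,S(q[(q[:,0]>x)&(q[:,0]<x+12)]))
cv2.imwrite('pics/w7c.png',im[100:420,130:430,::-1].repeat(2,0).repeat(2,1)[:600])
E
```

```text
11.55 [60.9  0.5 80. ] F [ 3.8  5.8 -3.8] gap 0.0089
12.05 [59.9 -1.2 80.7] F [ 0.  -0.5  0.2] gap 0.0343
12.55 [ 60.3  -1.1 213.3] F [-0.4 -0.2 -0.7] gap 0.0343
t 13.1 tcp [ 60.3   0.3 229.1] F [-0.3  0.1 -1. ] gap 0.0003 0.0
tab (210, [[47.0, -4.1, 77.2], [61.4, 1.4, 103.7], [70.0, 5.3, 274.8]]) pad (151, [[-56.4, -4.1, 133.3], [-50.1, 0.4, 140.9], [-47.0, 4.1, 144.1]])
bar (530, [[36.9, -24.8, 77.6], [59.1, 13.0, 283.6], [64.8, 24.9, 285.6]])
-60 0
-48 0
-36 0
-24 0
-12 0
0 (76, [[4.1, -23.4, 82.4], [8.0, 0.2, 84.7], [11.8, 23.7, 86.7]])
12 (118, [[12.3, -24.4, 80.2], [18.0, -19.1, 83.1], [23.6, 23.6, 85.2]])
24 (119, [[24.2, -24.3, 78.8], [29.9, -19.1, 81.2], [35.8, 23.5, 83.2]])
36 (130, [[36.4, -24.2, 77.3], [42.0, -17.8, 79.9], [45.8, 24.4, 81.6]])
```

View pics/w7c.png

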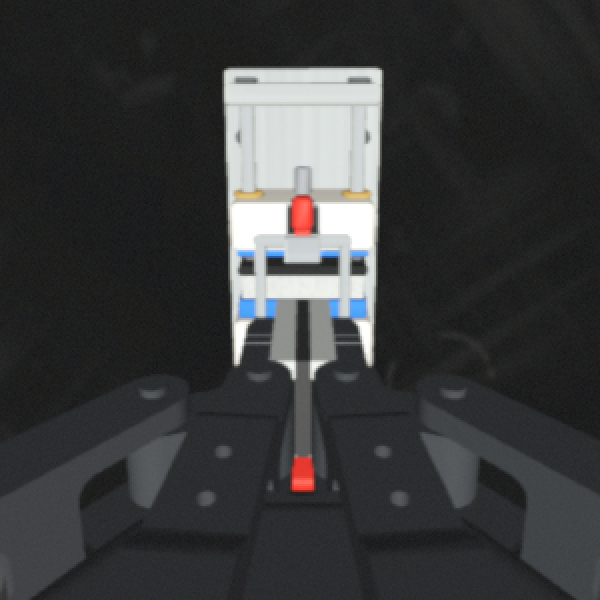

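The bar is hooked under the keeper lip (crop (303,248)), and the wires and tab are still. The lever's paddle is at (303,475), leaning slightly back at about 1.3 rad.

```bash
python3 -c "
import numpy as np
for t in [1.3,1.2,1.1,1.0,.9,.8,.7,.6,.5,.4,.3,.2,.1,0]:
    e=np.array([-np.cos(t),np.sin(t)]);n=np.array([np.sin(t),np.cos(t)])
    print(t,(np.array([-40,78])+62*e+10.5*n+[11,0]).round(1))"
python3 -m handwheel '[{"offset":[-1.5,0,0],"rot":[0,0,0]},{"offset":[-2.4,0,0],"rot":[0,0,0]},{"offset":[-2.4,0,0],"rot":[0,0,0]},{"offset":[-1.6,0,1],"rot":[0,0,0]},{"offset":[-0.7,0,2],"rot":[0,0,0]}]' >/dev/null; python3 o.py
python3 -m handwheel '[{"offset":[0,0,2],"rot":[0,0,0]},{"offset":[0,0,2],"rot":[0,0,0]},{"offset":[0,0,1.5],"rot":[0,0,0]},{"offset":[0,0,0.5],"rot":[0,0,0]},{"offset":[0,0,0],"rot":[0,0,0]}]' >/dev/null; python3 o.py
```

```text
1.3 [-35.5 140.5]
1.2 [-41.7 139.6]
1.1 [-47.8 138. ]
1.0 [-53.7 135.8]
0.9 [-59.3 133.1]
0.8 [-64.7 129.8]
0.7 [-69.7 126. ]
0.6 [-74.2 121.7]
0.5 [-78.4 116.9]
0.4 [-82.  111.8]
0.3 [-85.1 106.4]
0.2 [-87.7 100.6]
0.1 [-89.6  94.6]
0 [-91.   88.5]
13.6 [-29.5  -0.9 200.5] F [ 0.3 -0.6 -0. ] gap 0.0001
14.1 [-25.9   0.4 139.1] F [-0.3 -0.4  0.1] gap -0.0001
```

```bash
python3 -m handwheel '[{"offset":[-0.4,0,0],"rot":[0,0,0]},{"offset":[-0.4,0,0],"rot":[0,0,0]},{"offset":[-0.4,0,0],"rot":[0,0,0]},{"offset":[-0.4,0,0],"rot":[0,0,0]},{"offset":[0,0,0],"rot":[0,0,0]}]' >/dev/null; python3 o.py
python3 -m handwheel '[{"offset":[-0.3,0,0.05],"rot":[0,0,0]},{"offset":[-0.3,0,0.05],"rot":[0,0,0]},{"offset":[-0.3,0,0.05],"rot":[0,0,0]},{"offset":[-0.3,0,0.1],"rot":[0,0,0]},{"offset":[0,0,0],"rot":[0,0,0]}]' >/dev/null; python3 o.py
python3 - <<'E'
from h import *
im,h,r,u,v=look('w8')
print('tab',S(h[r&(h[:,0]>30)&(abs(h[:,1])<8)&(h[:,2]<120)]))
E
```

```text
14.6 [-42.1  -0.6 140.6] F [-0.   0.7  0.7] gap 0.0003
15.1 [-52.9  -0.3 137.5] F [ 4.5 -1.3  0.2] gap 0.0001
t 15.15 tcp [-53.   -0.3 137.6] F [ 4.2 -0.4  0. ] gap 0.0002 1.8
tab (758, [[47.0, -3.9, 77.8], [54.9, 0.9, 104.1], [65.1, 5.3, 106.5]])
```

```bash
python3 -m handwheel '[{"offset":[-0.25,0,0.12],"rot":[0,0,0]},{"offset":[-0.25,0,0.14],"rot":[0,0,0]},{"offset":[-0.25,0,0.15],"rot":[0,0,0]},{"offset":[-0.25,0,0.17],"rot":[0,0,0]},{"offset":[-0.2,0,0.17],"rot":[0,0,0]}]' >/dev/null; python3 o.py
python3 -m handwheel '[{"offset":[-0.25,0,0.2],"rot":[0,0,0]},{"offset":[-0.25,0,0.2],"rot":[0,0,0]},{"offset":[-0.25,0,0.2],"rot":[0,0,0]},{"offset":[-0.2,0,0.2],"rot":[0,0,0]},{"offset":[-0.2,0,0.2],"rot":[0,0,0]}]' >/dev/null; python3 o.py
```

```text
15.65 [-64.8  -0.3 130.5] F [ 5.5 -0.5  3.2] gap 0.0002
16.15 [-77.1  -0.3 120.4] F [ 3.9 -0.4  0.8] gap 0.0
```

```bash
python3 -m handwheel '[{"offset":[-0.1,0,0.2],"rot":[0,0,0]},{"offset":[-0.15,0,0.25],"rot":[0,0,0]},{"offset":[-0.15,0,0.25],"rot":[0,0,0]},{"offset":[-0.15,0,0.25],"rot":[0,0,0]},{"offset":[-0.1,0,0.25],"rot":[0,0,0]}]' >/dev/null; python3 o.py
python3 -m handwheel '[{"offset":[-0.1,0,0.25],"rot":[0,0,0]},{"offset":[-0.1,0,0.25],"rot":[0,0,0]},{"offset":[-0.05,0,0.25],"rot":[0,0,0]},{"offset":[-0.05,0,0.25],"rot":[0,0,0]},{"offset":[0,0,0.2],"rot":[0,0,0]}]' >/dev/null; python3 o.py
```

```text
16.65 [-85.3  -0.2 108.1] F [-0.6  0.2  0.5] gap 0.0001
17.15 [-86.7  -0.1  96. ] F [0.4 0.2 0.2] gap 0.0002
```

```bash
python3 -m handwheel '[{"offset":[-0.1,0,0.2],"rot":[0,0,0]},{"offset":[-0.1,0,0.2],"rot":[0,0,0]},{"offset":[0,0,0.15],"rot":[0,0,0]},{"offset":[0,0,0.1],"rot":[0,0,0]},{"offset":[0,0,0],"rot":[0,0,0]}]' >/dev/null; python3 o.py
python3 -m handwheel '[{"offset":[0,0,0.1],"rot":[0,0,0]},{"offset":[0,0,0.1],"rot":[0,0,0]},{"offset":[0,0,0],"rot":[0,0,0]},{"offset":[0,0,0],"rot":[0,0,0]},{"offset":[0,0,0],"rot":[0,0,0]}]' >/dev/null; python3 o.py
```

```text
17.65 [-88.6  -0.2  89.6] F [ 0.7  0.2 -0. ] gap 0.0001
18.15 [-88.7  -0.5  88.5] F [-0.5  2.1  5.1] gap 0.0002
```

```bash
python3 -m handwheel '[{"offset":[0,0,0.05],"rot":[0,0,0]},{"offset":[0,0,0.05],"rot":[0,0,0]},{"offset":[0,0,0],"rot":[0,0,0]},{"offset":[0,0,0],"rot":[0,0,0]},{"offset":[0,0,0],"rot":[0,0,0]}]' >/dev/null; python3 o.py
python3 -m handwheel '[{"offset":[0,0,-0.5],"rot":[0,0,0]},{"offset":[0,0,-1.5],"rot":[0,0,0]},{"offset":[0,0,-3],"rot":[0,0,0]},{"offset":[0,0,-4],"rot":[0,0,0]},{"offset":[0,0,-4],"rot":[0,0,0]}]' >/dev/null
python3 -m handwheel '[{"offset":[-3,0,-3],"rot":[0,0,0]},{"offset":[-4,0,0],"rot":[0,0,0]},{"offset":[-4,0,0],"rot":[0,0,0]},{"offset":[-2,0,0],"rot":[0,0,0]},{"offset":[0,0,0],"rot":[0,0,0]}]' >/dev/null
python3 - <<'E'
from h import *
im,h,r,u,v=look('w9')
print('tab',S(h[r&(h[:,0]>30)&(abs(h[:,1])<8)&(h[:,2]<120)]),'pad',S(h[r&(h[:,0]<0)&(h[:,2]<120)&(h[:,0]>-130)&(abs(h[:,1])<16)]))
q=h[~r&(abs(h[:,1])<25)&(abs(h[:,1])>11)&(h[:,2]>74)&(h[:,2]<90)&(h[:,0]>30)&(h[:,0]<55)];print('bar',S(q))
print('keeper',S(h[~r&(abs(h[:,1])<8)&(h[:,2]>84)&(h[:,2]<88)&(h[:,0]>20)&(h[:,0]<60)]))
cv2.imwrite('pics/w9c.png',cv2.resize(im[0:300,100:460,::-1],None,fx=2,fy=2))
E
```

```text
18.65 [-88.7  -0.5  88.3] F [ 0.7  2.5 10.4] gap -0.0001
t 19.7 tcp [-220.2    0.6  246. ] F [ 1.4 -0.6  0.1] gap 0.0001 0.0
tab 0 pad (433, [[-104.1, -11.4, 84.8], [-97.9, 4.6, 86.9], [-84.7, 13.9, 88.4]])
bar 0
keeper 0
```

View pics/w9c.png

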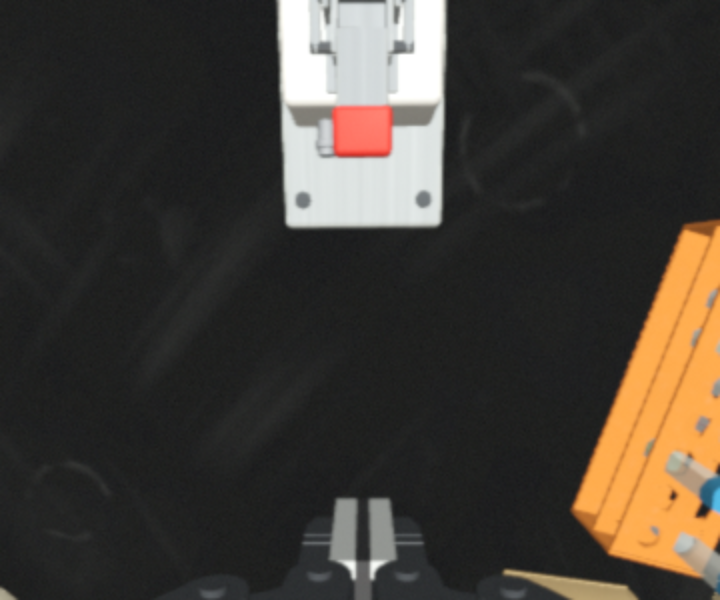

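The lever is flat and home (paddle at crop (362,130), z≈87–88), and the tool is clear. A numeric check of the bail end with the fixed cameras is still needed.

```bash
python3 - <<'E'
from h import *
c={}
for n,(x0,x1,y0,y1) in dict(scene=(205,315,150,230),side=(205,295,180,275)).items():
    im,d=arm.get_image(n);p=arm.camera_params(n)
    m=np.zeros(im.shape[:2],np.uint8);m[y0:y1,x0:x1]=red(im)[y0:y1,x0:x1]
    k,l,s,cc=cv2.connectedComponentsWithStats(m)
    for i in range(1,k):
        if s[i,4]>5:
            v,u=np.nonzero(l==i);print(n,s[i],cc[i].round(1),np.median(hold(world(p,u,v,d[v,u])),0).round(1))
    v,u=np.mgrid[y0:y1,x0:x1];v=v.ravel();u=u.ravel();h=hold(world(p,u,v,d[v,u]))
    print('plate',S(h[(abs(h[:,2]-59.5)<2.5)&(h[:,0]>10)&(h[:,0]<70)&(abs(abs(h[:,1])-30)<6)]),'wire',S(h[(abs(abs(h[:,1])-21)<5)&(h[:,2]>70)&(h[:,0]>-40)&(h[:,0]<55)]))
print(hold(arm.get_obs()['eef_pos']))
E
```

```text
scene [242 180   4   5  14] [243.2 182.1] [ 50.9   0.8 106.4]
scene [288 187   7   8  54] [290.9 190.5] [-95.2  -1.2  86.9]
plate (34, [[18.2, -33.1, 57.2], [35.8, 28.0, 58.7], [54.2, 35.3, 60.9]]) wire (83, [[-37.8, -22.9, 71.4], [2.7, 19.3, 76.5], [38.7, 25.9, 82.5]])
side [257 208  11   5  33] [262.8 209.4] [-92.3   1.3  88.9]
side [245 225   4  11  28] [246.6 230.2] [60.2  4.  94.8]
plate (53, [[11.0, -35.3, 57.1], [41.2, 25.4, 59.9], [56.9, 34.6, 61.8]]) wire (50, [[-38.7, -20.8, 73.3], [-6.8, 19.1, 79.0], [41.9, 25.8, 85.3]])
[-216.61530372   -0.66055543  246.39857782]
```

```bash
python3 -c "
from workcell import arm
print(arm.close_job())"
```

```text
the job is handed in; nothing more can be done
None
```

The latch is shut and the job is handed in: the bail's crossbar is hooked behind the keeper, the lever lies flat past centre and stayed so after release, and the robot is clear. I did not measure the end plate's 2–3 mm travel directly.

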